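# Gauge the blind bore and fit the rest post that suits its depth

## Task

The meter rest jig is missing its middle post. Stand the depth rod in the open bore and gently feel for the bottom, put the rod back upright in its own hole in the rack, then take the longest post that will not stand higher there than the two black-capped posts and lower it gently until it stands fully home in the bore. Leave the other two posts in their places in the rack, do not press hard on the jig with the rod or a post (stay under 25 N), and do not disturb the loose things around.

Things in the scene. Friction and masses are not known exactly. Their poses are not given: they have to be found in the camera images.
- jig: aluminium block fixed to the bench, 70 (its x) x 250 (its y) x 60 mm tall; origin at the centre of its underside; yaw varies. Two fixed steel posts with black caps, 16 mm thick, stand on its top face at y = +85 and -85, tops 50 mm above the face; bolt heads 3 mm high at the corners. At the middle of the face one open vertical blind bore, a short red line on each side
- bore_mouth (a point): centre of the mouth of the open bore, on the jig's top face, 60 mm above the bench; axes as the jig's. Bore: round, 18 mm in diameter, slight chamfer; its flat bottom lies 25 to 53 mm below the mouth, different each time and not to be seen from outside, and is a firm spring-backed pad that starts to give at about 2 N, then 1 mm for every 4 N, 6 mm at most
- rack: wooden block fixed to the bench, 62 (its x) x 240 (its y) x 42 mm tall; origin at the centre of its underside; yaw varies. Four vertical holes 19 mm in diameter, bottoms 8 mm above the bench, in a row at y = -95, -15, +40, +95. The rod stands in the hole at -95, the three posts in the others in any order
- rack_rod_hole (a point): centre of the bottom of the depth rod's own hole in the rack (y = -95 mm), 8 mm above the bench
- depth_rod: steel depth rod, upright in the rack, 122 mm long, 0.2 kg; origin at the centre of its lower end, z along the rod. Lower 60 mm: 16 mm in diameter with thin black rings 24, 34 and 44 mm from the end; above it a neck 12 mm in diameter; the top 42 mm is a black grip 20 mm in diameter
- rod_tip (a point): the centre of the rod's lower end (same point as the body's origin)
- post_red: loose round steel rest post with a red cap, 74 mm long, 16 mm in diameter over its whole length, chamfered foot, 0.13 kg, upright in the rack; origin at the centre of its foot, z up
- post_red_top (a point): centre of the top of the red-capped post, 74 mm above its foot
- post_yellow: loose round steel rest post with a yellow cap, 84 mm long, 16 mm in diameter over its whole length, chamfered foot, 0.13 kg, upright in the rack; origin at the centre of its foot, z up
- post_yellow_top (a point): centre of the top of the yellow-capped post, 84 mm above its foot
- post_blue: loose round steel rest post with a blue cap, 94 mm long, 16 mm in diameter over its whole length, chamfered foot, 0.13 kg, upright in the rack; origin at the centre of its foot, z up
- post_blue_top (a point): centre of the top of the blue-capped post, 94 mm above its foot
- register_cup_1: bystander: grey lidded plastic cup, 67 mm across, 65 mm tall ; loose, on the bench
- screwdriver_1: bystander: red-handled screwdriver lying flat, 192 mm long ; loose, on the bench
Mind the look-alikes: they are no part of the job. Leave any green or pink look-alike of the depth_rod alone.

How it is judged (in metres and radians):
On the way:
1. the depth rod stands in the bore and bears on its bottom (horizontal distance between rod_tip and bore_mouth below 0.004 m and z of rod_tip in the frame of bore_mouth below -0.023 m and angle between depth_rod's own z axis and vertical below 0.15 rad and contact force between depth_rod and jig above 1 N), for 0.2 s.
At the end, for the whole second after the job is handed in: One post at rest in the bore, within 3 mm of its axis, upright within 0.1 rad, top 38.5 to 51.5 mm above the jig face; the other two upright in the rack within 12 mm of their starts; the rod at rest in its own rack hole, its end within 7 mm of the hole bottom's centre, upright within 0.2 rad (((horizontal distance between post_red and bore_mouth below 0.003 m and z of post_red_top in the frame of bore_mouth between 0.0385 and 0.0515 m and angle between post_red's own z axis and vertical below 0.1 rad and linear speed of post_red below 0.02 m/s and distance of each of post_yellow, post_blue from where it was at the start of the episode below 0.012 m and angle between each of post_yellow, post_blue's own z axis and vertical below 0.2 rad) or (horizontal distance between post_yellow and bore_mouth below 0.003 m and z of post_yellow_top in the frame of bore_mouth between 0.0385 and 0.0515 m and angle between post_yellow's own z axis and vertical below 0.1 rad and linear speed of post_yellow below 0.02 m/s and distance of each of post_red, post_blue from where it was at the start of the episode below 0.012 m and angle between each of post_red, post_blue's own z axis and vertical below 0.2 rad) or (horizontal distance between post_blue and bore_mouth below 0.003 m and z of post_blue_top in the frame of bore_mouth between 0.0385 and 0.0515 m and angle between post_blue's own z axis and vertical below 0.1 rad and linear speed of post_blue below 0.02 m/s and distance of each of post_red, post_yellow from where it was at the start of the episode below 0.012 m and angle between each of post_red, post_yellow's own z axis and vertical below 0.2 rad)) and distance between rod_tip and rack_rod_hole below 0.007 m and angle between depth_rod's own z axis and vertical below 0.2 rad and linear speed of depth_rod below 0.02 m/s); the robot touches nothing.
It fails at once if the rod or a post presses on the jig with more than 25 N (contact force between any of depth_rod, post_red, post_yellow, post_blue and jig above 25 N).
It fails at once if a loose bystander is moved by more than 30 mm (distance of any of register_cup_1, screwdriver_1 from where it was at the start of the episode above 0.03 m).
It also fails if it takes over 67 s, if anything falls off the work surface, if the arm or the gripper's body presses on something with over 40 N, if the wrist force passes 120 N, or if a joint passes its speed limit or range.

## Robot

A 7-joint arm with a two-finger parallel gripper is mounted at the origin on a cart in front of the work surface, level with it; the furniture and walls round the work are solid. World frame = base frame: x ahead of the robot, y to its left, z up, the work surface at z = 0. Lengths are in mm, angles in degrees, forces in N, time in s.
With the tool pointing down it reaches from about 400 to 875 mm from the base axis. Payload 19.3 kg.
Tool frame: the origin (TCP) lies where the fingers leave the gripper's body, on its centre line; the fingertips stand 73 mm ahead of it and the grasp point (between the pads) lies ctrl.grasp_offset ahead of it (ctrl.grasp_offset is the distance from the TCP to the grasp point, in mm); z points along the fingers, y is the line along which they close (so a half turn about z gives the same grasp; the last joint's range is limited). The gripper opens to 85 mm and grips with 20 to 120 N. Pads are 22 mm wide; open, the fingers measure 114 mm over their backs; the gripper's body (76 mm by 85 mm) begins 54 mm behind the grasp point. The pads swing forward as they close: fully open they stand 13 mm farther back than shut.
Start: joints at [70.863, 29.874, -2.08, 91.645, 1.215, 58.505, -6.463], TCP at [162.942, -603.379, 303.891] pointing down, gripper open.
Joint ranges: [-166.77, 166.77], [-17.47, 122.26], [-85.68, 81.53], [9.62, 139.38], [-72.42, 252.41], [9.2, 110.78], [-144.41, 144.41]. Speed limits (degrees/s): [108.29, 108.29, 136.94, 136.94, 172.46, 172.46, 172.46].

## Interface

Orientations are given as a 3x3 rotation matrix whose columns are the frame's x, y, z axes.
In Python, from cell import ctrl gives the robot as it stands.
- The arm moves only by the tool apply_moves, never from a script. Its argument "steps" is one flat list of numbers, 6 for each row, row after row: the shift along the world's x, y, z in units of 40 mm (1.0 is 40 mm), then the turn, a rotation vector about the world's x, y, z in degrees. In form: [dx, dy, dz, ax, ay, az, dx, dy, dz, ax, ay, az, ...]. A call has 1 to 8 rows; each row shifts and turns the commanded pose from where the row before left it; what a row does not reach is not made up. A row lasts 1/12 s, in which the tool goes at most 41.7 mm and 7.16 degrees, less where a joint would pass 70% of its speed; a pose out of reach is approached as far as the arm can. A call is refused whole if a number of a shift passes 1 or a number of a turn 7.16, either way. A call with a gripper value outside its range is refused whole. "fingers" is the opening, from -1 (shut) to 1 (fully open), set as the call begins (left out, the last holds). The fingers move at their own pace and stop on an object; "grip_force" is the grip in N (left out, the last holds). Time passes only in rows, so rows that do not move let the fingers close. It gives the time, the measured TCP pose, the force, the opening and the grip force at its end, in the units of the state.
- ctrl.get_state(): the state, without advancing time (a new reading comes with each control period).
- ctrl.read_camera(name): name is "scene" or "top" or "wrist"; returns the picture (480x640x3 uint8, red, green, blue); there is no depth.
- ctrl.calibration(name): a dict with "fx", "fy", "cx", "cy" (pixels), "R" (3x3) and "t" (3): a world point X has camera coordinates R X + t. Camera axes: x right, y down, z forward; pixel columns grow to the right and rows downward; lengths in mm; the calibration is good to about 2 mm. A picture is of the moment at which its call begins: read the wrist's pose just before it. calibration takes no time and is no camera call; for the wrist camera it gives the pose at the moment of the call.
- ctrl.finish_job(): hands the job in; it is judged then, once.
The state is a dict: "time_s": time; "qpos": joint angles; "qvel": joint speeds; "joint_torque": joint torques, N m; "tool_pos": TCP position; "tool_rot": TCP orientation; "force": force on the tool from outside, world axes, zero at the start; "wrist_torque": the same for the moment, N m; "width": finger opening in mm; "grip_force": force on a finger pad.
Only numpy, scipy, OpenCV 4.12 (cv2) and the standard library are available. Lean on these libraries where they do the work, as an engineer would, in place of code of your own. Each camera call takes 0.05 s, during which the arm holds its last target. There are 200 camera calls.

## Working session

There is one attempt and no reset: what is moved stays moved. The work goes in short steps, Python scripts to look and compute and a tool call to move; the robot and the scene stay as the last step left them, time stands still between calls to the robot, and variables do not carry over. Pictures are saved under pics/ and viewed, at most 10 in all, crops included, and the job is handed in when it is done.

Besides the shell and the picture viewer there is one more tool, called after "Emit:" in YAML: its name, and indented under it one key for each argument. apply_moves: Moves the arm, as the interface text tells. Its arguments: {"type":"object","properties":{"steps":{"type":"array","items":{"type":"number"}},"fingers":{"type":"number"},"grip_force":{"type":"number"}},"required":["steps"]}

```bash
mkdir -p pics; ls; python3 - <<'E'
from cell import ctrl
import cv2,numpy as np
print(ctrl.get_state()); print(ctrl.grasp_offset)
for n in("scene","top"):
    im=ctrl.read_camera(n); cv2.imwrite(f"pics/{n}0.png",im[:,:,::-1]); print(n,ctrl.calibration(n))
E
```

```text
pics
{'time_s': 0.0, 'qpos': array([70.86384108, 29.90921138, -2.08166093, 91.67470773,  1.21551223,
       58.50346179, -6.46286401]), 'qvel': array([-0.05261266, -0.04745346,  0.00265423, -0.05847132, -0.0392467 ,
       -0.04018394, -0.04843192]), 'joint_torque': array([ 3.34069864e-04, -9.27095819e+01,  1.97908625e+00, -3.69924617e+01,
        1.77158369e-02,  8.10336380e-03,  4.86588272e-05]), 'tool_pos': array([ 162.86368017, -603.13767566,  303.31924585]), 'tool_rot': array([[ 9.65408010e-01,  2.60743601e-01, -3.84575188e-04],
       [ 2.60743869e-01, -9.65407419e-01,  1.07276666e-03],
       [-9.15546969e-05, -1.13593315e-03, -9.99999351e-01]]), 'force': array([-0.24659513,  0.02620862,  0.12858036]), 'wrist_torque': array([ 0.04001949,  0.00699604, -0.02360427]), 'grip_force': 0.0, 'width': 85.85847973938004}
53.900000000000006
scene {'fx': 464.8623623918366, 'fy': 464.8623623918366, 'cx': 318.5358083159679, 'cy': 239.74420893583792, 'R': array([[-0.86999513, -0.49267092,  0.01959178],
       [-0.28974525,  0.47869564, -0.82879321],
       [ 0.39894381, -0.72672268, -0.55921193]]), 't': array([468.40075419, 298.42653901, 824.63621078])}
top {'fx': 609.3951391071623, 'fy': 609.3951391071623, 'cx': 317.3491540424658, 'cy': 241.57432947937775, 'R': array([[ 6.17337175e-04, -9.99990935e-01,  4.21299523e-03],
       [-9.87170614e-01, -1.28209164e-03, -1.59663818e-01],
       [ 1.59667772e-01, -4.06037868e-03, -9.87162457e-01]]), 't': array([ -97.10489715,  579.31455731, 1453.64792674])}
```

View pics/scene0.png

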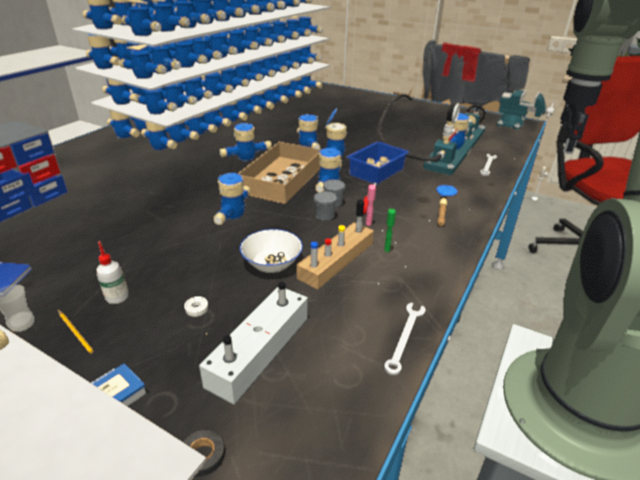

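View pics/top0.png

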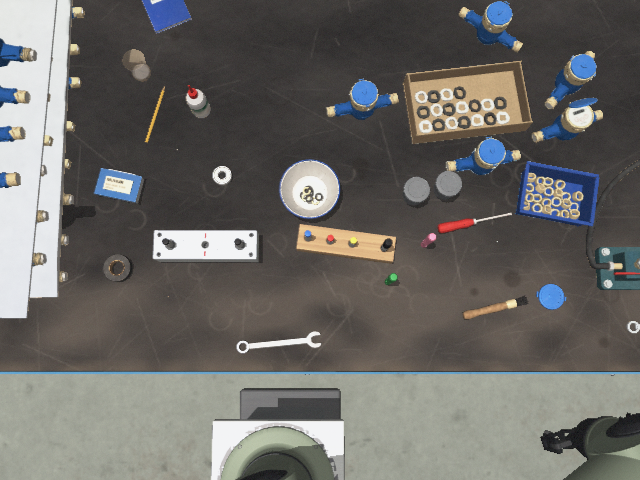

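The scene picture shows the jig near (255,345) and the rack near (335,255). In the top view the bore is at (205,245), with caps at blue (307,235), red (331,239), yellow (353,241) and rod (388,243). The green (392,279) and pink (429,240) look-alikes, the screwdriver and the cups (416,191) all lie near the rod.

```bash
cat > h.py <<'E'
import numpy as np,cv2
from cell import ctrl
def ray(cal,u,v,z):
    R,t=np.array(cal["R"]),np.array(cal["t"]); d=R.T@np.array([(u-cal["cx"])/cal["fx"],(v-cal["cy"])/cal["fy"],1]); c=-R.T@t
    return c+d*(z-c[2])/d[2]
def proj(cal,X):
    p=np.array(cal["R"])@np.array(X,float)+np.array(cal["t"]); return np.array([cal["fx"]*p[0]/p[2]+cal["cx"],cal["fy"]*p[1]/p[2]+cal["cy"]])
def mask(im,col):
    h=cv2.cvtColor(im,cv2.COLOR_RGB2HSV);H,S,V=[h[...,i].astype(int) for i in range(3)]
    return {"red":((H<7)|(H>172))&(S>130)&(V>90),"yellow":(H>20)&(H<35)&(S>150)&(V>110),"blue":(H>100)&(H<125)&(S>140)&(V>80),"black":(V<55),"grey":(V<130)}[col].astype(np.uint8)
def blobs(im,col,box,mina=8):
    m=mask(im,col); k=np.zeros_like(m); x0,y0,x1,y1=box; k[y0:y1,x0:x1]=m[y0:y1,x0:x1]
    n,l,s,c=cv2.connectedComponentsWithStats(k)
    return [(c[i].round(2),s[i].tolist()) for i in range(1,n) if s[i][4]>=mina]
E
python3 - <<'E'
from h import *
im=cv2.imread("pics/top0.png")[:,:,::-1].copy(); cal=ctrl.calibration("top")
for col,box,z in[("blue",(298,225,318,245),102),("red",(322,230,340,250),82),("yellow",(344,232,364,252),92),("black",(376,232,398,252),130),("red",(195,228,215,262),60),("black",(155,230,180,255),110),("black",(230,232,255,255),110)]:
    for c,s in blobs(im,col,box,3): print(col,c,s,ray(cal,*c,z).round(1))
m=((im.min(2)>150)).astype(np.uint8);m[:225]=0;m[265:]=0;m[:,:145]=0;m[:,265:]=0
r=cv2.minAreaRect(np.argwhere(m)[:,::-1].astype(np.float32));print(r)
E
```

```text
blue [307.33 233.56] [305, 231, 6, 6, 27] [589.7 -72.5 102. ]
red [330.03 237.77] [327, 235, 7, 7, 35] [ 583.  -126.9   82. ]
yellow [354.5  242.25] [353, 241, 4, 3, 4] [ 570.6 -185.    92. ]
black [385.91 245.11] [383, 240, 8, 9, 35] [ 557.8 -255.5  130. ]
black [389.6 240.8] [389, 240, 2, 3, 5] [ 568.  -264.2  130. ]
black [167.14 242.43] [165, 240, 4, 5, 7] [566.7 257.3 110. ]
black [238.57 243.14] [236, 241, 5, 4, 7] [565.2  89.2 110. ]
((204.5, 244.0), (28.0, 103.0), 90.0)
```

Emit:
apply_moves:
  steps: [0.7, 0.6, 0, 0, 0, 0, 0.75, 0.65, 0, 0, 0, 0, 0.75, 0.65, 0, 0, 0, 0, 0.75, 0.65, 0, 0, 0, 0, 0.75, 0.65, 0, 0, 0, 0, 0.75, 0.65, 0, 0, 0, 0, 0.75, 0.65, 0, 0, 0, 0]
  fingers: 0.1

```text
time_s: 0.68
tool_pos: [372.0, -421.8, 303.8]
tool_rot: [[0.965, 0.261, -0.0], [0.261, -0.965, 0.0], [-0.0, -0.0, -1.0]]
force: [0.2, -1.4, 0.5]
width: 47.1
grip_force: 0.0
```

Emit:
apply_moves:
  steps: [0.75, 0.65, 0, 0, 0, 0, 0.75, 0.65, 0, 0, 0, 0, 0.75, 0.65, 0, 0, 0, 0, 0.6, 0.65, 0, 0, 0, 0, 0.3, 0.65, 0, 0, 0, 0, 0, 0.65, 0, 0, 0, 0, 0, 0, 0, 0, 0, 0, 0, 0, 0, 0, 0, 0]

```text
time_s: 1.35
tool_pos: [497.2, -266.1, 303.8]
tool_rot: [[0.965, 0.263, -0.0], [0.263, -0.965, 0.0], [-0.0, -0.001, -1.0]]
force: [0.3, -0.9, 0.4]
width: 46.7
grip_force: 0.0
```

```bash
python3 - <<'E'
from h import *
s=ctrl.get_state();print(s["time_s"],s["tool_pos"].round(1),s["tool_rot"].round(3),s["width"],s["force"])
cal=ctrl.calibration("wrist");im=ctrl.read_camera("wrist");cv2.imwrite("pics/w1.png",im[:,:,::-1]);np.save("pics/w1.npy",cal,allow_pickle=True)
print({k:np.round(v,3) for k,v in cal.items()}, -cal["R"].T@cal["t"])
E
```

```text
1.35 [ 497.2 -266.1  303.8] [[ 0.965  0.263 -0.   ]
 [ 0.263 -0.965  0.   ]
 [-0.    -0.001 -1.   ]] 46.70234927233252 [ 0.30232235 -0.94471436  0.36941772]
{'fx': np.float64(407.758), 'fy': np.float64(407.758), 'cx': np.float64(324.01), 'cy': np.float64(235.946), 'R': array([[ 0.262, -0.965, -0.   ],
       [-0.93 , -0.252,  0.268],
       [-0.258, -0.07 , -0.964]]), 't': array([-387.169,  359.637,  488.318])} [ 561.93607693 -248.86309226  374.14902622]
```

View pics/w1.png

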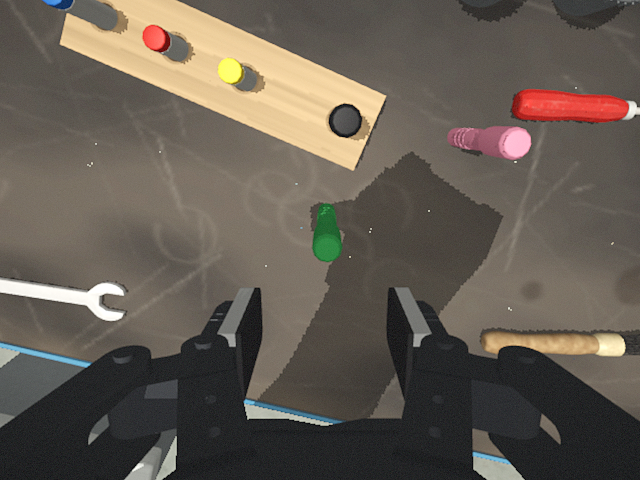

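The wrist view shows the rod's black cap at (345,121), yellow at (231,71) and red at (156,39). The green look-alike stands at (327,245) and the pink one at (515,142).

```bash
cat >> h.py <<'E'
def circ(im,col,box):
    m=mask(im,col); k=np.zeros_like(m); x0,y0,x1,y1=box; k[y0:y1,x0:x1]=m[y0:y1,x0:x1]
    c=max(cv2.findContours(k,cv2.RETR_EXTERNAL,cv2.CHAIN_APPROX_NONE)[0],key=cv2.contourArea)
    return cv2.fitEllipse(c)
E
python3 - <<'E'
from h import *
cal=np.load("pics/w1.npy",allow_pickle=True).item();im=cv2.imread("pics/w1.png")[:,:,::-1].copy()
for col,box,z in[("black",(320,95,372,145),130),("yellow",(215,52,250,90),92),("red",(138,20,176,56),82)]:
    e=circ(im,col,box);print(col,np.round(e[0],1),np.round(e[1],1),ray(cal,*e[0],z).round(1))
for n,p in dict(green=(326,247),pink=(516,143)).items(): print(n,ray(cal,*p,122).round(0))
E
```

```text
black [345.  120.3] [31.3 32.2] [ 566.4 -260.1  130. ]
yellow [230.4  70.9] [23.1 26.2] [ 577.2 -182.1   92. ]
red [155.9  38.2] [22.8 29.4] [ 584.6 -128.5   82. ]
green [ 487. -270.  122.]
pink [ 581. -364.  122.]
```

Emit:
apply_moves:
  steps: [0.8, 0.05, 0, 0, 0, 0, 0.93, 0.1, -0.2, 0, 0, 0, 0, 0, -0.7, 0, 0, 0, 0, 0, -0.7, 0, 0, 0, 0, 0, 0, 0, 0, 0, 0, 0, 0, 0, 0, 0]
  fingers: 0.1

```text
time_s: 1.9
tool_pos: [565.3, -262.4, 239.2]
tool_rot: [[0.966, 0.259, -0.003], [0.259, -0.966, 0.001], [-0.002, -0.001, -1.0]]
force: [0.2, -0.7, 0.8]
width: 47.2
grip_force: 0.0
```

```bash
python3 - <<'E'
from h import *
s=ctrl.get_state();print(s["time_s"],s["tool_pos"].round(1),s["tool_rot"].round(4),s["width"],s["force"])
cal=ctrl.calibration("wrist");im=ctrl.read_camera("wrist");cv2.imwrite("pics/w2.png",im[:,:,::-1]);np.save("pics/w2.npy",cal,allow_pickle=True)
print(proj(cal,[566.4,-260.1,130]))
E
```

```text
1.9 [ 565.3 -262.4  239.2] [[ 9.658e-01  2.593e-01 -2.600e-03]
 [ 2.593e-01 -9.658e-01  6.000e-04]
 [-2.400e-03 -1.300e-03 -1.000e+00]] 47.194277640266584 [ 0.19678044 -0.69154924  0.84514628]
[319.60367464 267.38364036]
```

View pics/w2.png

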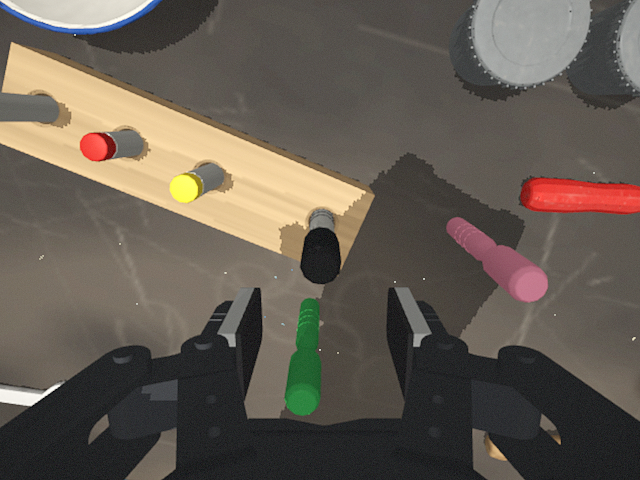

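Emit:
apply_moves:
  steps: [0, 0, -0.5, 0, 0, 0, 0, 0, 0, 0, 0, 0, 0, 0, 0, 0, 0, 0]

```text
time_s: 2.2
tool_pos: [566.1, -261.9, 221.2]
tool_rot: [[0.966, 0.26, 0.0], [0.26, -0.966, -0.0], [0.0, 0.0, -1.0]]
force: [-0.3, -0.2, -0.1]
width: 47.0
grip_force: 0.0
```

Emit:
apply_moves:
  steps: [0, 0.05, -0.5, 0, 0, 0, 0, 0, -0.5, 0, 0, 0, 0, 0, -0.43, 0, 0, 0, 0, 0, 0, 0, 0, 0, 0, 0, 0, 0, 0, 0, 0, 0, 0, 0, 0, 0]

```text
time_s: 2.7
tool_pos: [566.8, -259.8, 164.6]
tool_rot: [[0.965, 0.26, 0.002], [0.26, -0.965, -0.001], [0.002, 0.001, -1.0]]
force: [-0.2, -0.2, 0.1]
width: 47.0
grip_force: 0.0
```

Emit:
apply_moves:
  steps: [0, 0, 0, 0, 0, 0, 0, 0, 0, 0, 0, 0, 0, 0, 0, 0, 0, 0, 0, 0, 0, 0, 0, 0, 0, 0, 0, 0, 0, 0, 0, 0, 0, 0, 0, 0]
  fingers: -1
  grip_force: 50

```text
time_s: 3.2
tool_pos: [566.7, -259.7, 164.0]
tool_rot: [[0.965, 0.261, 0.002], [0.261, -0.965, -0.001], [0.002, 0.001, -1.0]]
force: [-0.6, 0.9, 9.2]
width: 18.7
grip_force: 48.6
```

Emit:
apply_moves:
  steps: [0, 0, 0.2, 0, 0, 0, 0, 0, 0.5, 0, 0, 0, 0, 0, 0.8, 0, 0, 0, 0, 0, 0.8, 0, 0, 0, 0, 0, 0.7, 0, 0, 0, 0, 0, 0, 0, 0, 0, 0, 0, 0, 0, 0, 0]

```text
time_s: 3.78
tool_pos: [566.5, -259.5, 284.7]
tool_rot: [[0.965, 0.261, 0.003], [0.261, -0.965, -0.001], [0.002, 0.002, -1.0]]
force: [0.2, 0.5, -3.1]
width: 18.5
grip_force: 49.3
```

```bash
python3 - <<'E'
from h import *
im=cv2.imread("pics/top0.png")[:,:,::-1].copy(); cal=ctrl.calibration("top")
print("bore",ray(cal,205,244.5,60).round(1))
c=im[225:270,145:265];cv2.imwrite("pics/jig.png",cv2.resize(c,None,fx=5,fy=5,interpolation=2)[:,:,::-1])
m=(c.astype(int)[...,0]-c[...,1]>25);p=np.argwhere(m)
print(p[:,::-1]+[145,225])
s=ctrl.get_state();print(s["tool_pos"],s["force"],s["wrist_torque"])
E
```

```text
bore [569.7 177.2  60. ]
[[205 233]
 [205 234]
 [205 235]
 [205 236]
 [205 237]
 [204 251]
 [205 251]
 [204 252]
 [205 252]
 [204 253]
 [205 253]
 [204 254]
 [205 254]
 [204 255]
 [205 255]]
[ 566.45785904 -259.54316273  284.67476976] [ 0.21356184  0.52478552 -3.05868472] [ 0.05091527 -0.00871378  0.02151915]
```

Emit:
apply_moves:
  steps: [-0.06, 0.4, 0, 0, 0, 0, -0.13, 0.87, 0, 0, 0, 0, -0.13, 0.87, 0, 0, 0, 0, -0.13, 0.87, 0, 0, 0, 0, -0.13, 0.87, 0, 0, 0, 0, -0.13, 0.87, 0, 0, 0, 0, -0.13, 0.87, 0, 0, 0, 0, -0.13, 0.87, 0, 0, 0, 0]

```text
time_s: 4.45
tool_pos: [526.0, 2.1, 281.7]
tool_rot: [[0.965, 0.261, -0.002], [0.261, -0.965, -0.0], [-0.002, -0.0, -1.0]]
force: [2.1, -0.2, -2.4]
width: 18.4
grip_force: 49.3
```

Emit:
apply_moves:
  steps: [-0.13, 0.87, 0, 0, 0, 0, -0.13, 0.87, 0, 0, 0, 0, -0.13, 0.87, 0, 0, 0, 0, -0.13, 0.87, 0, 0, 0, 0, -0.13, 0.6, 0, 0, 0, 0, 0, 0, 0, 0, 0, 0, 0, 0, 0, 0, 0, 0, 0, 0, 0, 0, 0, 0]

```text
time_s: 5.12
tool_pos: [500.9, 163.0, 281.9]
tool_rot: [[0.965, 0.261, -0.001], [0.261, -0.965, -0.001], [-0.002, 0.0, -1.0]]
force: [0.3, 0.1, -2.0]
width: 18.8
grip_force: 49.4
```

```bash
python3 - <<'E'
from h import *
s=ctrl.get_state();print(s["time_s"],s["tool_pos"].round(1),s["tool_rot"].round(4),s["width"],s["force"],s["wrist_torque"])
cal=ctrl.calibration("wrist");im=ctrl.read_camera("wrist");cv2.imwrite("pics/w3.png",im[:,:,::-1]);np.save("pics/w3.npy",cal,allow_pickle=True)
E
```

```text
5.1167 [500.9 163.  281.9] [[ 9.654e-01  2.608e-01 -1.400e-03]
 [ 2.608e-01 -9.654e-01 -9.000e-04]
 [-1.600e-03  5.000e-04 -1.000e+00]] 18.833786867624266 [ 0.26151067  0.11134179 -2.03420816] [-0.02560786 -0.08019899  0.0108196 ]
```

View pics/w3.png

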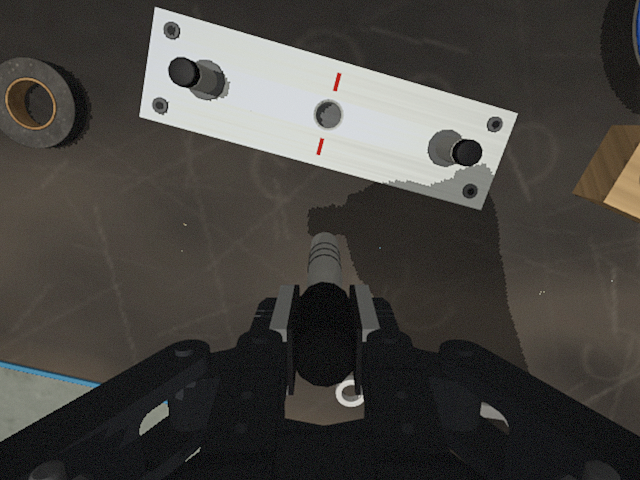

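The wrist view shows the rod held upright with its tip edge near (324,235). The bore is at (328,114), with red lines at (337,82) and (320,146) and post caps at (184,72) and (467,152).

```bash
python3 - <<'E'
from h import *
cal=np.load("pics/w3.npy",allow_pickle=True).item();im=cv2.imread("pics/w3.png")[:,:,::-1].copy()
P=[]
for b in[(330,65,345,95),(312,133,328,160)]:
    c,s=blobs(im,"red",b)[0];x=ray(cal,*c,60);P.append(x);print("line",c,x.round(1))
print("mid",((P[0]+P[1])/2).round(1))
Q=[]
for b in[(165,52,204,90),(450,136,484,168)]:
    e=circ(im,"black",b);x=ray(cal,*e[0],110);Q.append(x);print("post",np.round(e,1) if 0 else e,x.round(1))
print("mid",((Q[0]+Q[1])/2).round(1),np.linalg.norm(Q[0]-Q[1]))
g=cv2.cvtColor(im,cv2.COLOR_RGB2GRAY)
k=np.zeros_like(g);k[97:132,310:346]=(g[97:132,310:346]<165)
c=max(cv2.findContours(k,0,1)[0],key=cv2.contourArea);e=cv2.fitEllipse(c);print("bore",e,ray(cal,*e[0],60).round(1))
s=ctrl.get_state();R=s["tool_rot"];T=s["tool_pos"]
tip=T+R@[0,0,156];print("tip exp",tip,proj(cal,tip))
for d in(60,0):
    cc=T+R@[0,0,156-d];print(d,[proj(cal,cc+R@[8*a,8*b,0]).round(1) for a,b in((0,1),(0,-1),(1,0),(-1,0))])
for r in(236,240,246,252,258,264,270):print(r,g[r,300:350].tolist())
print(g[224:250,324].tolist())
E
```

```text
line [336.71  81.56] [593.4 178.5  60. ]
line [319.71 146.24] [549.3 178.6  60. ]
mid [571.3 178.6  60. ]
post ((183.90599060058594, 72.15373229980469), (26.8134708404541, 32.202247619628906), 126.29601287841797) [571.4 261.9 110. ]
post ((466.6290283203125, 152.3580322265625), (25.538576126098633, 28.94266700744629), 78.67169189453125) [570.9  95.2 110. ]
mid [571.2 178.6 110. ] 166.6937504978215
bore ((327.6062316894531, 113.91802978515625), (26.82813262939453, 27.948598861694336), 171.2014923095703) [571.6 179.   60. ]
tip exp [500.93865425 162.38380073 126.08820436] [324.35595427 242.69764109]
60 [array([342.8, 281.7]), array([306.2, 281.7]), array([324.5, 264.4]), array([324.5, 298.6])]
0 [array([338.2, 242.7]), array([310.5, 242.7]), array([324.4, 229.3]), array([324.4, 255.8])]
236 [75, 73, 69, 68, 67, 71, 70, 70, 75, 74, 73, 66, 61, 55, 74, 94, 95, 94, 95, 92, 91, 82, 81, 83, 86, 89, 87, 85, 85, 84, 79, 85, 83, 79, 82, 70, 74, 74, 72, 69, 70, 68, 73, 75, 69, 52, 35, 38, 40, 46]
240 [77, 70, 73, 69, 76, 72, 70, 71, 72, 74, 73, 79, 89, 94, 93, 94, 96, 88, 93, 85, 86, 87, 88, 84
[... 535 characters left out ...]
, 74, 75, 69, 80, 66, 53, 71, 84, 71, 49, 62, 75, 80, 90, 87, 84, 90, 89, 82, 89, 87, 90, 84, 87, 86, 87, 89, 86, 87, 72, 52, 40, 68, 82, 70, 40, 62, 80, 81, 73, 75, 74, 78, 68, 76, 75]
264 [76, 74, 71, 77, 76, 81, 74, 73, 52, 49, 78, 83, 81, 86, 86, 82, 84, 83, 83, 83, 82, 85, 88, 89, 87, 84, 88, 86, 84, 88, 87, 82, 84, 84, 84, 85, 86, 81, 78, 45, 52, 84, 80, 73, 75, 77, 77, 78, 76, 75]
270 [81, 81, 77, 78, 77, 80, 81, 60, 58, 81, 84, 82, 81, 88, 85, 82, 84, 89, 87, 90, 89, 87, 89, 90, 88, 86, 87, 89, 89, 92, 89, 83, 86, 88, 88, 86, 86, 79, 78, 82, 76, 70, 73, 80, 77, 75, 79, 79, 77, 81]
[45, 44, 39, 41, 39, 41, 41, 46, 74, 84, 88, 85, 86, 85, 86, 82, 85, 90, 56, 65, 88, 89, 91, 74, 41, 74]
```

Emit:
apply_moves:
  steps: [0.5, 0.1, 0, 0, 0, 0, 0.7, 0.2, 0, 0, 0, 0, 0.57, 0.11, 0, 0, 0, 0, 0, 0, -0.5, 0, 0, 0, 0, 0, -0.4, 0, 0, 0, 0, 0, 0, 0, 0, 0, 0, 0, 0, 0, 0, 0, 0, 0, 0, 0, 0, 0]

```text
time_s: 5.83
tool_pos: [572.4, 179.3, 247.5]
tool_rot: [[0.966, 0.26, 0.001], [0.26, -0.966, 0.0], [0.001, 0.0, -1.0]]
force: [0.3, 0.7, -2.4]
width: 18.3
grip_force: 49.4
```

Emit:
apply_moves:
  steps: [-0.01, -0.01, -0.3, 0, 0, 0, 0, 0, -0.3, 0, 0, 0, 0, 0, 0, 0, 0, 0, 0, 0, 0, 0, 0, 0, 0, 0, 0, 0, 0, 0]

```text
time_s: 6.25
tool_pos: [571.8, 179.5, 222.7]
tool_rot: [[0.965, 0.261, -0.0], [0.261, -0.965, 0.0], [-0.0, -0.0, -1.0]]
force: [-0.2, -0.3, -2.2]
width: 18.8
grip_force: 49.4
```

```bash
python3 - <<'E'
from h import *
s=ctrl.get_state();print(s["time_s"],s["tool_pos"].round(2),s["tool_rot"].round(4),s["force"])
cal=ctrl.calibration("wrist");im=ctrl.read_camera("wrist");cv2.imwrite("pics/w4.png",im[:,:,::-1]);np.save("pics/w4.npy",cal,allow_pickle=True)
R,T=s["tool_rot"],s["tool_pos"];tip=T+R@[0,0,156]
print([proj(cal,tip+R@[8*a,8*b,0]).round(1) for a,b in((0,1),(0,-1),(1,0))],[proj(cal,np.array([571.4,178.7,60])+R@[9*a,9*b,0]).round(1) for a,b in((0,1),(0,-1),(1,0))])
cv2.imwrite("pics/w4c.png",cv2.resize(im[170:300,264:384],None,fx=5,fy=4.5,interpolation=2)[:,:,::-1])
E
```

```text
6.25 [571.78 179.48 222.72] [[ 9.654e-01  2.608e-01 -1.000e-04]
 [ 2.608e-01 -9.654e-01  0.000e+00]
 [-1.000e-04 -1.000e-04 -1.000e+00]] [-0.16837639 -0.34579186 -2.23931454]
[array([337.3, 242.9]), array([309.7, 242.9]), array([323.5, 229.5])] [array([339.7, 240.5]), array([309.5, 240.6]), array([324.6, 225.9])]
```

View pics/w4c.png

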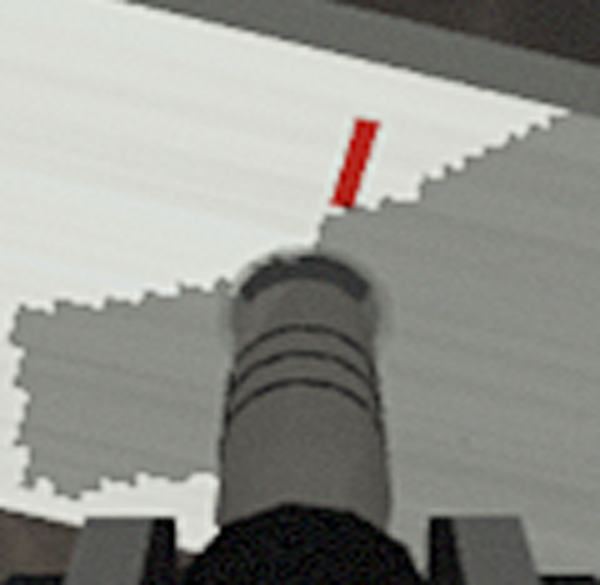

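Emit:
apply_moves:
  steps: [0.03, 0.01, 0, 0, 0, 0, 0, 0, -0.05, 0, 0, 0, 0, 0, -0.05, 0, 0, 0, 0, 0, -0.04, 0, 0, 0, 0, 0, -0.03, 0, 0, 0, 0, 0, 0, 0, 0, 0, 0, 0, 0, 0, 0, 0]

```text
time_s: 6.88
tool_pos: [572.9, 179.8, 215.8]
tool_rot: [[0.965, 0.261, -0.0], [0.261, -0.965, -0.0], [-0.0, 0.0, -1.0]]
force: [0.3, -0.5, -2.6]
width: 18.9
grip_force: 49.4
```

Emit:
apply_moves:
  steps: [0, 0, -0.025, 0, 0, 0, 0, 0, -0.025, 0, 0, 0, 0, 0, -0.025, 0, 0, 0, 0, 0, 0, 0, 0, 0]

```text
time_s: 7.22
tool_pos: [572.8, 179.7, 212.6]
tool_rot: [[0.965, 0.261, -0.0], [0.261, -0.965, -0.0], [-0.0, 0.0, -1.0]]
force: [0.1, 0.9, -1.9]
width: 18.8
grip_force: 49.5
```

Emit:
apply_moves:
  steps: [0, 0, -0.025, 0, 0, 0, 0, 0, -0.025, 0, 0, 0, 0, 0, -0.025, 0, 0, 0, 0, 0, 0, 0, 0, 0]

```text
time_s: 7.55
tool_pos: [572.8, 179.8, 209.6]
tool_rot: [[0.965, 0.261, -0.0], [0.261, -0.965, -0.0], [-0.0, 0.0, -1.0]]
force: [-1.3, 0.2, -1.8]
width: 18.6
grip_force: 49.5
```

Emit:
apply_moves:
  steps: [0, 0, -0.05, 0, 0, 0, 0, 0, -0.05, 0, 0, 0, 0, 0, -0.05, 0, 0, 0, 0, 0, 0, 0, 0, 0]

```text
time_s: 7.88
tool_pos: [572.8, 179.8, 203.4]
tool_rot: [[0.965, 0.261, -0.001], [0.261, -0.965, -0.0], [-0.001, -0.0, -1.0]]
force: [0.1, -1.0, -2.7]
width: 18.6
grip_force: 49.5
```

Emit:
apply_moves:
  steps: [0, 0, -0.05, 0, 0, 0, 0, 0, -0.05, 0, 0, 0, 0, 0, -0.05, 0, 0, 0, 0, 0, 0, 0, 0, 0]

```text
time_s: 8.22
tool_pos: [572.8, 179.8, 197.4]
tool_rot: [[0.965, 0.261, -0.0], [0.261, -0.965, -0.0], [-0.0, 0.0, -1.0]]
force: [-0.7, -0.5, -2.4]
width: 18.4
grip_force: 49.5
```

Emit:
apply_moves:
  steps: [0, 0, -0.05, 0, 0, 0, 0, 0, -0.05, 0, 0, 0, 0, 0, 0, 0, 0, 0]

```text
time_s: 8.47
tool_pos: [572.8, 179.8, 193.5]
tool_rot: [[0.965, 0.261, -0.0], [0.261, -0.965, -0.0], [-0.0, -0.0, -1.0]]
force: [-1.9, -0.8, -2.6]
width: 18.8
grip_force: 49.5
```

Emit:
apply_moves:
  steps: [0, 0, -0.04, 0, 0, 0, 0, 0, -0.03, 0, 0, 0, 0, 0, 0, 0, 0, 0]

```text
time_s: 8.72
tool_pos: [572.9, 179.8, 190.9]
tool_rot: [[0.965, 0.261, -0.0], [0.261, -0.965, -0.0], [-0.0, 0.0, -1.0]]
force: [-0.9, -1.2, -2.7]
width: 18.1
grip_force: 49.5
```

Depth is about 25 mm; I go on in 2 to 3 mm probes, one call at a time.

Emit:
apply_moves:
  steps: [0, 0, -0.03, 0, 0, 0, 0, 0, -0.03, 0, 0, 0, 0, 0, 0, 0, 0, 0]

```text
time_s: 8.97
tool_pos: [573.1, 179.9, 188.9]
tool_rot: [[0.965, 0.261, 0.0], [0.261, -0.965, 0.0], [0.0, -0.0, -1.0]]
force: [-3.6, -1.6, 5.1]
width: 19.1
grip_force: 50.3
```

Emit:
apply_moves:
  steps: [-0.01, 0, -0.01, 0, 0, 0, 0, 0, 0, 0, 0, 0, 0, 0, 0, 0, 0, 0, 0, 0, 0, 0, 0, 0]

```text
time_s: 9.3
tool_pos: [572.9, 179.9, 188.8]
tool_rot: [[0.965, 0.261, 0.001], [0.261, -0.965, 0.0], [0.001, 0.0, -1.0]]
force: [-2.4, -1.5, 6.5]
width: 18.9
grip_force: 50.4
```

```bash
python3 - <<'E'
from h import *
s=ctrl.get_state();print(s["time_s"],s["tool_pos"].round(2),s["tool_rot"].round(4),s["force"])
im=ctrl.read_camera("wrist")
cv2.imwrite("pics/w5c.png",cv2.resize(im[170:300,264:384],None,fx=5,fy=4.5,interpolation=2)[:,:,::-1])
E
```

```text
9.3 [572.86 179.85 188.78] [[ 9.655e-01  2.606e-01  9.000e-04]
 [ 2.606e-01 -9.655e-01  2.000e-04]
 [ 1.000e-03  0.000e+00 -1.000e+00]] [-2.36774869 -1.47994308  6.45243366]
```

View pics/w5c.png

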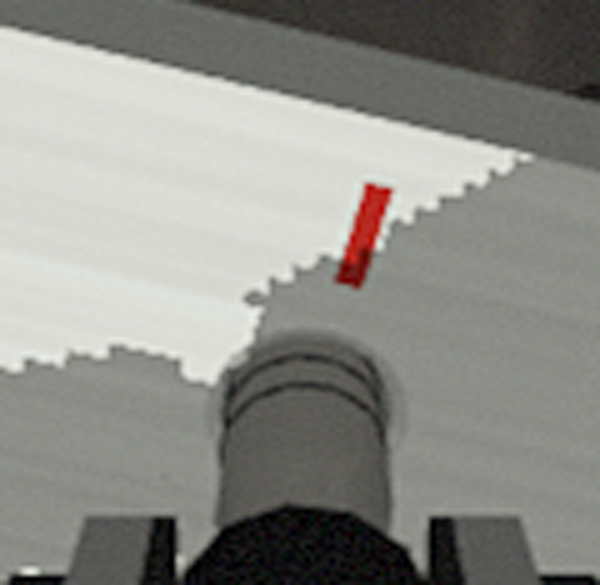

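Emit:
apply_moves:
  steps: [-0.015, -0.005, 0, 0, 0, 0, 0, 0, -0.025, 0, 0, 0, 0, 0, 0, 0, 0, 0, 0, 0, 0, 0, 0, 0, 0, 0, 0, 0, 0, 0]

```text
time_s: 9.77
tool_pos: [572.6, 179.8, 188.1]
tool_rot: [[0.965, 0.261, 0.002], [0.261, -0.965, 0.001], [0.002, -0.0, -1.0]]
force: [-1.5, -1.2, 8.9]
width: 18.5
grip_force: 50.7
```

Emit:
apply_moves:
  steps: [0, 0, 0.2, 0, 0, 0, 0, 0, 0.4, 0, 0, 0, 0, 0, 0.6, 0, 0, 0, 0, 0, 0.7, 0, 0, 0, 0, -0.4, 0.6, 0, 0, 0, 0, -0.8, 0, 0, 0, 0, 0, -0.9, 0, 0, 0, 0, 0, -0.9, 0, 0, 0, 0]

```text
time_s: 10.43
tool_pos: [571.9, 58.7, 288.1]
tool_rot: [[0.965, 0.262, 0.001], [0.262, -0.965, 0.0], [0.001, 0.0, -1.0]]
force: [1.9, -0.0, -2.5]
width: 18.7
grip_force: 49.4
```

Emit:
apply_moves:
  steps: [0, -0.9, 0, 0, 0, 0, 0, -0.9, 0, 0, 0, 0, 0, -0.9, 0, 0, 0, 0, 0, -0.9, 0, 0, 0, 0, 0, -0.9, 0, 0, 0, 0, 0, -0.9, 0, 0, 0, 0, 0, -0.9, 0, 0, 0, 0, 0, 0, 0, 0, 0, 0]

```text
time_s: 11.1
tool_pos: [570.8, -200.3, 287.5]
tool_rot: [[0.967, 0.253, 0.0], [0.253, -0.967, -0.004], [-0.001, 0.003, -1.0]]
force: [-0.2, -1.6, -2.6]
width: 18.8
grip_force: 49.6
```

Emit:
apply_moves:
  steps: [-0.05, -0.7, 0, 0, 0, 0, -0.05, -0.7, 0, 0, 0, 0, 0, 0, 0, 0, 0, 0, 0, 0, 0, 0, 0, 0, 0, 0, 0, 0, 0, 0, 0, 0, 0, 0, 0, 0]

```text
time_s: 11.6
tool_pos: [568.3, -247.3, 287.5]
tool_rot: [[0.965, 0.262, 0.0], [0.262, -0.965, 0.001], [0.0, -0.0, -1.0]]
force: [-0.9, 0.5, -1.5]
width: 19.0
grip_force: 49.8
```

Emit:
apply_moves:
  steps: [-0.04, -0.31, 0, 0, 0, 0, 0, 0, -0.5, 0, 0, 0, 0, 0, -0.8, 0, 0, 0, 0, 0, -0.65, 0, 0, 0, 0, 0, 0, 0, 0, 0, 0, 0, 0, 0, 0, 0, 0, 0, 0, 0, 0, 0]

```text
time_s: 12.18
tool_pos: [567.1, -260.9, 210.9]
tool_rot: [[0.965, 0.261, 0.002], [0.261, -0.965, -0.001], [0.001, 0.001, -1.0]]
force: [0.9, -0.2, -2.5]
width: 18.7
grip_force: 49.8
```

```bash
python3 - <<'E'
from h import *
s=ctrl.get_state();print(s["time_s"],s["tool_pos"].round(2),s["tool_rot"].round(4),s["force"])
im=ctrl.read_camera("wrist")
cv2.imwrite("pics/w6c.png",cv2.resize(im[170:300,264:384],None,fx=5,fy=4.5,interpolation=2)[:,:,::-1])
E
```

```text
12.1833 [ 567.07 -260.88  210.91] [[ 9.653e-01  2.610e-01  1.600e-03]
 [ 2.610e-01 -9.653e-01 -6.000e-04]
 [ 1.400e-03  1.000e-03 -1.000e+00]] [ 0.91277485 -0.22286861 -2.49474879]
```

View pics/w6c.png

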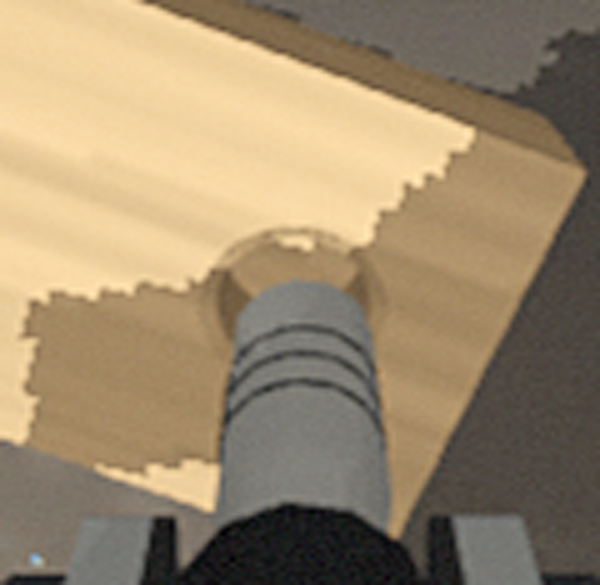

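The crop shows the rod tip over the rack hole, about 1 px too far right. I shift +y by 1 mm and lower it.

Emit:
apply_moves:
  steps: [0, 0.03, 0, 0, 0, 0, 0, 0, -0.15, 0, 0, 0, 0, 0, -0.1, 0, 0, 0, 0, 0, -0.1, 0, 0, 0, 0, 0, -0.1, 0, 0, 0, 0, 0, 0, 0, 0, 0]

```text
time_s: 12.73
tool_pos: [566.0, -259.5, 190.3]
tool_rot: [[0.965, 0.261, -0.001], [0.261, -0.965, 0.0], [-0.001, -0.001, -1.0]]
force: [0.5, 0.5, -2.7]
width: 18.7
grip_force: 49.8
```

Emit:
apply_moves:
  steps: [0, 0, -0.1, 0, 0, 0, 0, 0, -0.1, 0, 0, 0, 0, 0, -0.1, 0, 0, 0, 0, 0, 0, 0, 0, 0]

```text
time_s: 13.07
tool_pos: [566.0, -259.4, 178.4]
tool_rot: [[0.965, 0.261, -0.001], [0.261, -0.965, 0.0], [-0.001, -0.001, -1.0]]
force: [0.4, -0.6, -2.6]
width: 18.8
grip_force: 49.8
```

Free in the hole; down another 13 mm.

Emit:
apply_moves:
  steps: [0, 0, -0.1, 0, 0, 0, 0, 0, -0.1, 0, 0, 0, 0, 0, -0.1, 0, 0, 0, 0, 0, -0.03, 0, 0, 0, 0, 0, 0, 0, 0, 0, 0, 0, 0, 0, 0, 0]

```text
time_s: 13.57
tool_pos: [566.4, -259.6, 166.1]
tool_rot: [[0.965, 0.261, -0.0], [0.261, -0.965, 0.0], [-0.0, -0.0, -1.0]]
force: [0.6, 0.1, -2.8]
width: 18.3
grip_force: 49.8
```

Emit:
apply_moves:
  steps: [0, 0, -0.03, 0, 0, 0, 0, 0, -0.02, 0, 0, 0, 0, 0, 0, 0, 0, 0]

```text
time_s: 13.82
tool_pos: [566.4, -259.6, 164.2]
tool_rot: [[0.965, 0.261, 0.0], [0.261, -0.965, -0.0], [0.0, 0.0, -1.0]]
force: [-0.4, 0.5, -2.0]
width: 19.1
grip_force: 49.9
```

Emit:
apply_moves:
  steps: [0, 0, 0, 0, 0, 0, 0, 0, 0, 0, 0, 0, 0, 0, 0, 0, 0, 0, 0, 0, 0, 0, 0, 0]
  fingers: 0.1

```text
time_s: 14.15
tool_pos: [566.4, -259.6, 164.2]
tool_rot: [[0.965, 0.261, 0.0], [0.261, -0.965, -0.0], [0.0, 0.0, -1.0]]
force: [1.1, 0.4, -0.1]
width: 47.1
grip_force: 0.0
```

Emit:
apply_moves:
  steps: [0, 0, 0.4, 0, 0, 0, 0, 0, 0.7, 0, 0, 0, 0, 0, 0.7, 0, 0, 0, 0, 0, 0.5, 0, 0, 0, 0, 0.2, 0, 0, 0, 0, 0, 0.6, 0, 0, 0, 0, 0, 0, 0, 0, 0, 0, 0, 0, 0, 0, 0, 0]

```text
time_s: 14.82
tool_pos: [566.5, -226.2, 256.0]
tool_rot: [[0.965, 0.263, 0.0], [0.263, -0.965, 0.0], [0.0, -0.0, -1.0]]
force: [0.2, 0.1, 0.3]
width: 47.0
grip_force: 0.0
```

```bash
python3 - <<'E'
from h import *
s=ctrl.get_state();print(s["time_s"],s["tool_pos"].round(2),s["tool_rot"].round(4),s["width"],s["force"])
cal=ctrl.calibration("wrist");im=ctrl.read_camera("wrist");cv2.imwrite("pics/w7.png",im[:,:,::-1])
for col,x,z in[("black",(566.4,-260.1,130),130),("yellow",(577.2,-182.1,92),92),("red",(584.6,-128.5,82),82)]:
    u,v=proj(cal,x).astype(int);print(col,u,v)
    for c,st in blobs(im,col,(max(u-30,0),max(v-30,0),u+30,v+30),40):print(c,st,ray(cal,*c,z).round(1))
E
```

```text
14.8167 [ 566.53 -226.23  256.04] [[ 9.649e-01  2.627e-01  0.000e+00]
 [ 2.627e-01 -9.649e-01  4.000e-04]
 [ 2.000e-04 -4.000e-04 -1.000e+00]] 47.03898246584985 [0.17694922 0.12475479 0.27727762]
black 387 276
[383.58 270.38] [362, 246, 43, 60, 1668] [ 569.  -257.4  130. ]
yellow 255 203
[255.13 202.47] [241, 188, 28, 28, 471] [ 577.5 -181.9   92. ]
red 172 164
[172.03 162.89] [158, 150, 29, 27, 613] [ 585.6 -128.    82. ]
```

Emit:
apply_moves:
  steps: [0.1, 0.5, 0, 0, 0, 0, 0.15, 0.75, 0, 0, 0, 0, 0.12, 0.7, 0, 0, 0, 0, 0.1, 0.5, 0, 0, 0, 0, 0, 0, -0.5, 0, 0, 0, 0, 0, -0.9, 0, 0, 0, 0, 0, 0, 0, 0, 0, 0, 0, 0, 0, 0, 0]
  fingers: -0.15

```text
time_s: 15.53
tool_pos: [584.4, -130.1, 199.1]
tool_rot: [[0.966, 0.26, -0.003], [0.26, -0.966, 0.0], [-0.003, -0.001, -1.0]]
force: [0.8, 0.4, 0.8]
width: 36.2
grip_force: 0.0
```

```bash
python3 - <<'E'
from h import *
s=ctrl.get_state();print(s["time_s"],s["tool_pos"].round(2),s["width"],s["force"])
cal=ctrl.calibration("wrist");im=ctrl.read_camera("wrist");cv2.imwrite("pics/w8.png",im[:,:,::-1])
u,v=proj(cal,(585.3,-128.2,82)).astype(int);print(u,v)
for c,st in blobs(im,"red",(u-40,v-40,u+40,v+40),40):print(c,st,ray(cal,*c,82).round(1))
E
```

```text
15.5333 [ 584.4  -130.08  199.11] 36.18297045601609 [0.76911227 0.35883434 0.79335898]
320 262
[316.87 259.53] [302, 243, 31, 34, 854] [ 586.2 -126.2   82. ]
```

Emit:
apply_moves:
  steps: [0.02, 0.05, 0, 0, 0, 0, 0, 0, -0.6, 0, 0, 0, 0, 0, -0.8, 0, 0, 0, 0, 0, -0.4, 0, 0, 0, 0, 0, -0.1, 0, 0, 0, 0, 0, 0, 0, 0, 0, 0, 0, 0, 0, 0, 0]

```text
time_s: 16.17
tool_pos: [586.8, -127.8, 125.7]
tool_rot: [[0.966, 0.26, 0.002], [0.26, -0.966, -0.0], [0.002, 0.001, -1.0]]
force: [0.1, 0.3, -0.1]
width: 36.1
grip_force: 0.0
```

Emit:
apply_moves:
  steps: [-0.03, 0, -0.05, 0, 0, 0, 0, 0, 0, 0, 0, 0]

```text
time_s: 16.33
tool_pos: [585.1, -127.7, 123.2]
tool_rot: [[0.965, 0.261, 0.002], [0.261, -0.965, -0.0], [0.002, 0.001, -1.0]]
force: [0.6, 0.7, -0.3]
width: 36.1
grip_force: 0.0
```

Emit:
apply_moves:
  steps: [0, 0, 0, 0, 0, 0, 0, 0, 0, 0, 0, 0, 0, 0, 0, 0, 0, 0, 0, 0, 0, 0, 0, 0, 0, 0, 0, 0, 0, 0]
  fingers: -1
  grip_force: 50

```text
time_s: 16.75
tool_pos: [585.1, -127.7, 122.8]
tool_rot: [[0.965, 0.261, 0.001], [0.261, -0.965, -0.0], [0.001, 0.001, -1.0]]
force: [-0.8, -0.6, 7.3]
width: 14.6
grip_force: 48.7
```

Emit:
apply_moves:
  steps: [0, 0, 0.2, 0, 0, 0, 0, 0, 0.5, 0, 0, 0, 0, 0, 0.8, 0, 0, 0, 0, 0, 0.8, 0, 0, 0, 0, 0.3, 0.6, 0, 0, 0, 0, 0.8, 0.1, 0, 0, 0, -0.05, 0.9, 0, 0, 0, 0, -0.05, 0.9, 0, 0, 0, 0]

```text
time_s: 17.42
tool_pos: [580.6, -10.7, 243.4]
tool_rot: [[0.966, 0.259, 0.002], [0.259, -0.966, 0.0], [0.001, 0.0, -1.0]]
force: [0.0, 1.0, -1.8]
width: 14.8
grip_force: 49.0
```

Emit:
apply_moves:
  steps: [-0.05, 0.9, 0, 0, 0, 0, -0.05, 0.9, 0, 0, 0, 0, -0.05, 0.9, 0, 0, 0, 0, -0.05, 0.9, 0, 0, 0, 0, 0, 0.6, 0, 0, 0, 0, 0, 0.3, 0, 0, 0, 0, 0, 0, 0, 0, 0, 0, 0, 0, 0, 0, 0, 0]

```text
time_s: 18.08
tool_pos: [572.7, 168.1, 242.3]
tool_rot: [[0.965, 0.261, -0.0], [0.261, -0.965, -0.0], [-0.0, 0.0, -1.0]]
force: [-0.2, -2.2, -2.5]
width: 14.4
grip_force: 49.0
```

Emit:
apply_moves:
  steps: [-0.02, 0.285, 0, 0, 0, 0, 0, 0, -0.5, 0, 0, 0, 0, 0, -0.6, 0, 0, 0, 0, 0, -0.38, 0, 0, 0, 0, 0, 0, 0, 0, 0, 0, 0, 0, 0, 0, 0, 0, 0, 0, 0, 0, 0]

```text
time_s: 18.67
tool_pos: [572.5, 179.4, 184.0]
tool_rot: [[0.966, 0.26, 0.001], [0.26, -0.966, 0.0], [0.001, 0.0, -1.0]]
force: [0.5, -0.3, -1.2]
width: 14.0
grip_force: 49.0
```

```bash
python3 - <<'E'
from h import *
s=ctrl.get_state();print(s["time_s"],s["tool_pos"].round(2),s["tool_rot"].round(4),s["force"])
cal=ctrl.calibration("wrist");im=ctrl.read_camera("wrist");cv2.imwrite("pics/w9.png",im[:,:,::-1]);np.save("pics/w9.npy",cal,allow_pickle=True)
R,T=s["tool_rot"],s["tool_pos"];tip=T+R@[0,0,114.8]
print("foot",tip,[proj(cal,tip+R@[8*a,8*b,0]).round(1) for a,b in((0,1),(0,-1),(1,0))],"bore",[proj(cal,np.array([571.4,178.7,60])+R@[9*a,9*b,0]).round(1) for a,b in((0,1),(0,-1),(1,0))])
cv2.imwrite("pics/w9c.png",cv2.resize(im[180:310,264:384],None,fx=5,fy=4.5,interpolation=2)[:,:,::-1])
E
```

```text
18.6667 [572.51 179.41 183.99] [[ 9.657e-01  2.598e-01  1.100e-03]
 [ 2.598e-01 -9.657e-01  2.000e-04]
 [ 1.100e-03  0.000e+00 -1.000e+00]] [ 0.45782778 -0.34536966 -1.19219056]
foot [572.63183631 179.43411107  69.18788201] [array([340. , 267.2]), array([306.8, 267.2]), array([323.3, 251.4])] bore [array([342. , 263.5]), array([306.3, 263.6]), array([324.1, 246.5])]
```

View pics/w9c.png

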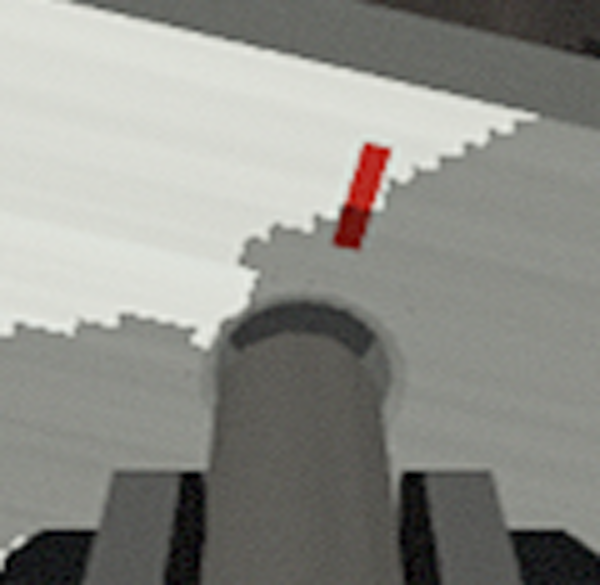

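Emit:
apply_moves:
  steps: [-0.022, -0.008, 0, 0, 0, 0, 0, 0, -0.1, 0, 0, 0, 0, 0, -0.06, 0, 0, 0, 0, 0, -0.04, 0, 0, 0, 0, 0, 0, 0, 0, 0, 0, 0, 0, 0, 0, 0]

```text
time_s: 19.22
tool_pos: [571.0, 179.5, 174.8]
tool_rot: [[0.965, 0.261, -0.0], [0.261, -0.965, -0.0], [-0.0, -0.0, -1.0]]
force: [0.1, 0.2, -1.0]
width: 14.4
grip_force: 49.0
```

Emit:
apply_moves:
  steps: [0, 0, -0.025, 0, 0, 0, 0, 0, -0.025, 0, 0, 0, 0, 0, -0.025, 0, 0, 0, 0, 0, 0, 0, 0, 0]

```text
time_s: 19.55
tool_pos: [571.0, 179.4, 171.7]
tool_rot: [[0.965, 0.261, -0.0], [0.261, -0.965, -0.0], [-0.0, 0.0, -1.0]]
force: [-0.1, 0.4, -1.9]
width: 14.8
grip_force: 49.0
```

Entered 3 mm without contact; continuing.

Emit:
apply_moves:
  steps: [0, 0, -0.025, 0, 0, 0, 0, 0, -0.025, 0, 0, 0, 0, 0, -0.025, 0, 0, 0, 0, 0, 0, 0, 0, 0]

```text
time_s: 19.88
tool_pos: [571.0, 179.5, 168.7]
tool_rot: [[0.965, 0.261, -0.0], [0.261, -0.965, -0.0], [-0.0, 0.0, -1.0]]
force: [0.3, -0.1, -2.0]
width: 14.7
grip_force: 49.0
```

Emit:
apply_moves:
  steps: [0, 0, -0.05, 0, 0, 0, 0, 0, -0.05, 0, 0, 0, 0, 0, -0.025, 0, 0, 0, 0, 0, 0, 0, 0, 0]

```text
time_s: 20.22
tool_pos: [571.0, 179.4, 163.5]
tool_rot: [[0.965, 0.261, -0.0], [0.261, -0.965, -0.0], [-0.0, 0.0, -1.0]]
force: [0.3, -1.0, -0.9]
width: 14.6
grip_force: 49.0
```

Emit:
apply_moves:
  steps: [0, 0, -0.05, 0, 0, 0, 0, 0, -0.05, 0, 0, 0, 0, 0, -0.05, 0, 0, 0, 0, 0, 0, 0, 0, 0]

```text
time_s: 20.55
tool_pos: [570.9, 179.4, 157.4]
tool_rot: [[0.965, 0.261, -0.0], [0.261, -0.965, -0.0], [-0.001, 0.0, -1.0]]
force: [0.1, 1.4, -1.8]
width: 14.3
grip_force: 49.0
```

Emit:
apply_moves:
  steps: [0, 0, -0.05, 0, 0, 0, 0, 0, -0.05, 0, 0, 0, 0, 0, -0.04, 0, 0, 0, 0, 0, 0, 0, 0, 0]

```text
time_s: 20.88
tool_pos: [570.9, 179.4, 151.9]
tool_rot: [[0.965, 0.261, -0.0], [0.261, -0.965, -0.0], [-0.0, 0.0, -1.0]]
force: [-0.0, -0.2, -2.1]
width: 14.4
grip_force: 49.0
```

Emit:
apply_moves:
  steps: [0, 0, -0.025, 0, 0, 0, 0, 0, -0.025, 0, 0, 0, 0, 0, 0, 0, 0, 0]

```text
time_s: 21.13
tool_pos: [571.0, 179.5, 150.1]
tool_rot: [[0.965, 0.261, -0.0], [0.261, -0.965, -0.0], [-0.0, 0.0, -1.0]]
force: [-1.1, 0.1, -2.0]
width: 14.8
grip_force: 49.0
```

Emit:
apply_moves:
  steps: [0, 0, -0.02, 0, 0, 0, 0, 0, -0.02, 0, 0, 0, 0, 0, 0, 0, 0, 0]

```text
time_s: 21.38
tool_pos: [571.2, 179.6, 148.8]
tool_rot: [[0.965, 0.261, 0.0], [0.261, -0.965, 0.0], [0.0, -0.0, -1.0]]
force: [-0.7, -0.9, 2.2]
width: 14.3
grip_force: 49.5
```

On the bottom at the expected depth; release and lift clear.

Emit:
apply_moves:
  steps: [0, 0, 0, 0, 0, 0, 0, 0, 0, 0, 0, 0, 0, 0, 0, 0, 0, 0, 0, 0, 0, 0, 0, 0]
  fingers: -0.1

```text
time_s: 21.72
tool_pos: [571.1, 179.5, 148.7]
tool_rot: [[0.965, 0.261, -0.0], [0.261, -0.965, 0.0], [-0.0, -0.0, -1.0]]
force: [0.9, 1.0, 0.5]
width: 38.6
grip_force: 0.0
```

Emit:
apply_moves:
  steps: [0, 0, 0.2, 0, 0, 0, 0, 0, 0.6, 0, 0, 0, 0, 0, 0.8, 0, 0, 0, 0, 0, 0.8, 0, 0, 0, -0.6, 0, 0.4, 0, 0, 0, -0.8, -0.2, 0.2, 0, 0, 0, -0.3, 0, 0, 0, 0, 0, 0, 0, 0, 0, 0, 0]

```text
time_s: 22.38
tool_pos: [501.0, 171.4, 270.3]
tool_rot: [[0.965, 0.261, 0.001], [0.261, -0.965, 0.0], [0.001, 0.0, -1.0]]
force: [0.3, 0.4, 0.5]
width: 38.5
grip_force: 0.0
```

```bash
python3 - <<'E'
from h import *
s=ctrl.get_state();print(s["time_s"],s["tool_pos"].round(2),s["width"],s["force"])
im=ctrl.read_camera("wrist");sc=ctrl.read_camera("scene");cal=ctrl.calibration("scene")
print([proj(cal,(571.4,178.7,z)).round(1) for z in(60,108)])
c=cv2.resize(sc[200:410,180:400],(400,382),interpolation=2)
w=cv2.resize(im,(400,300)); w=np.vstack([w,np.zeros((82,400,3),np.uint8)])
cv2.imwrite("pics/fin.png",np.hstack([c,w])[:,:,::-1])
E
```

```text
22.3833 [501.01 171.41 270.26] 38.5362446719102 [0.34793568 0.40439796 0.50438094]
[array([258.1, 327.9]), array([256.7, 309.2])]
```

View pics/fin.png

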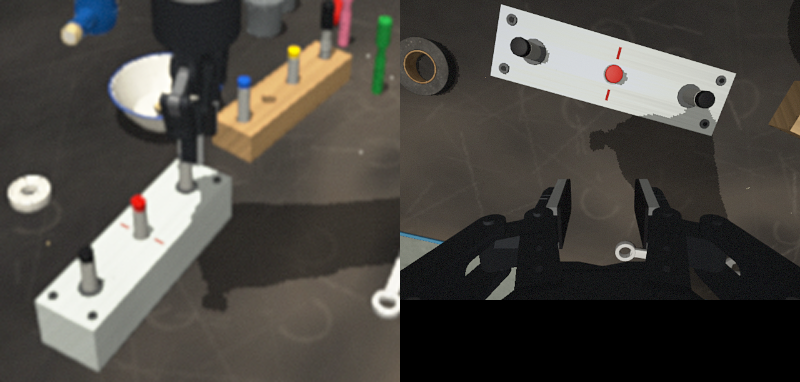

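The red post stands upright in the bore, level with the black caps (left panel (138,205), right panel (614,73)). The blue and yellow posts and the rod stand in the rack, and the gripper is clear, so I hand in.

```bash
python3 -c "
from cell import ctrl
print(ctrl.finish_job())"
```

```text
the job is handed in; nothing more can be done
None
```

The job is handed in: I felt the bore bottom about 25.6 mm down with the depth rod (about 11 N at most), put the rod back in its rack hole, and stood the red post in the bore with its top an estimated 48 mm above the jig face, so not above the black caps; the hand-in gave no verdict.

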